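Edge the lid off its stand and cover the bead box

TASK

Put the lid on the small oblong bead box. The lid is the thin wooden panel lying between the two raised strips of the little wooden stand: slide it along until it overhangs the stand's front edge (the one nearest the robot) enough to be pinched, pinch it there and lift it off, then set it down gently on the box, centred and square so that the whole mouth is covered. Do not drop the lid, and leave the other things on the table where they are.

Things in the scene. Friction and masses are not known exactly. Their poses are not given: they have to be found in the camera images.
- stand: Fixed low wooden stand (riser), 170 long (its x), 100 wide (its y); the flat board top is 70 mm above the table. Two raised strips, 10 wide and 6 high, run along the whole length with inner faces at y = +-35 mm; there is no strip at the front or the back. Origin: on the table below the centre of the stand; +x points from its front end to its back end, z up. Space in front of and behind the stand is clear at finger height above its top.
- stand_edge (a point): Middle of the stand's front edge, on the board top (at stand x = -85 mm, z = 70 mm); axes as the stand.
- lid: Loose plain plywood panel, 130 long (x) x 64 wide (y) x 6 thick, 50 to 85 g, evenly weighted, edges plain. It starts flat on the stand's board between the strips (3 mm play each side, top flush with the strips), x along the stand's x, its front end 10 to 25 mm behind the stand's front edge. Pushed at its back end or pressed and dragged, it slides along between the strips. It tips off if it overhangs more than 65 mm. Origin: centre of its underside, z up.
- lid_front (a point): Middle of the lid's front end, on its underside (lid x = -65 mm).
- box: Fixed small oblong open bead box of card, outside 114 long (x) x 50 wide (y) x 45 high, walls 4 mm, filled with beads that stay below the rim. Origin: on the table below its centre, z up. The lid lies on the rim and is 8 mm longer at each end and 7 mm wider at each side than the box. 40 mm free at both long sides.
- box_rim (a point): Centre of the box's mouth at rim height (45 mm above the table); axes as the box.
- jar: Bystander: small glass jar with metal cap, 48 diameter, 62 high, between stand and box; origin at the centre of its underside.
- spool: Bystander: upright wooden spool, 36 diameter, 40 high, behind the box; origin at the centre of its underside.
- dish: Bystander: white dish of beads, 72 diameter, 22 high, behind the stand; origin at the centre of its underside.
- bangle: Bystander: wooden bangle lying flat, 68 diameter, 10 high, near the robot; origin at the centre of its underside.
- tin: Bystander: metal tin, 60 diameter, 45 high, on the right; origin at the centre of its underside.
- cup: Bystander: white cup, 72 diameter, 85 high, on the left; origin at the centre of its underside.
- pliers: Bystander: small pliers lying flat, 130 long, at the far side; origin near the pivot.

How it is judged:
By the outcome, as a careful person would: the job done as asked, in the order asked, and still so for the second after the job is handed in, with the robot touching nothing.
It also fails if it takes over 51 s, if anything falls off the work surface, if the arm or the gripper's body presses on something with over 40 N, if the wrist force passes 120 N, or if a joint passes its speed limit or range.

ROBOT

A 6-joint arm with a two-finger parallel gripper is mounted at the origin on the work surface. World frame = base frame: x ahead of the robot, y to its left, z up, the work surface at z = 0. Lengths are in m, angles in rad, forces in N, time in s.
With the tool pointing down it reaches from about 0.35 to 0.775 m from the base axis. Payload 7.3 kg.
Tool frame: the origin (TCP) lies between the finger pads; the fingertips stand 25 mm ahead of it and the grasp point (between the pads) lies 6 mm ahead of it; y points along the fingers, z is the direction in which the jaws open and shut, and the axes are right-handed (so a half turn about y gives the same grasp; the last joint's range is limited). The gripper opens to 92 mm and grips with 3 to 60 N. Pads are 19 mm wide; open, the fingers measure 130 mm over their backs; the gripper's body (75 mm by 190 mm) begins 47 mm behind the grasp point.
Start: joints at [1.132, 0.342, 1.524, -0, 1.275, -0.146], TCP at [0.152, 0.503, 0.252] pointing down, gripper open.
Joint ranges: [-2.53, 2.53], [-0.77, 2.02], [0.04, 2.7], [-1, 4.14], [0.28, 2.66], [-3.11, 3.11]. Speed limits (rad/s): [2.57, 2.57, 3.14, 3.14, 3.14, 3.14].

INTERFACE

Orientations are given as [roll, pitch, yaw] about the fixed x, y, z axes, in that order (R = Rz(yaw) Ry(pitch) Rx(roll)).
In Python, from cell import sensors, read_camera, hand_in gives the robot as it stands. The module is installed in compiled form; this text tells all that it offers.
- The arm moves only by the tool send_rows, never from a script. Its argument "motion" is a list that holds one entry, the list of rows, each a list of 4 numbers: the shift along the tool's x, y, z in m, then the turn about the tool's y in degrees. In form: [[[tx, ty, tz, twist], ...]]. A call has 1 to 8 rows; each row is the pose to reach, as a shift and turn from the pose measured when the call began, along the tool's axes at that moment; what a row does not reach only later rows make up. A row lasts 1/10 s, in which the tool goes at most 50 mm and 8.59 degrees, less where a joint would pass 70% of its speed; a pose out of reach is approached as far as the arm can. A call with a gripper value outside its range is refused whole. "gripper" is the opening, from 0 (shut) to 1 (fully open), set as the call begins (left out, the last holds). The fingers move at their own pace and stop on an object; "grip_force" is the grip in N (left out, the last holds). Time passes only in rows, so rows that repeat a pose let the fingers close. It gives the time, the measured TCP pose, the force and the opening at its end, in the units of the state.
- sensors.observe(): the state, without advancing time (a new reading comes with each control period).
- read_camera(name): name is "scene" or "top"; returns a dict with "frame" (420x560x3 uint8, red, green, blue), "fx", "fy", "cx", "cy" (pixels), "extrinsics" (4x4, takes a point from world to camera coordinates). Camera axes: x right, y up, looking along -z (the intrinsics and any distortion apply to the point x, -y, -z); pixel columns grow to the right and rows downward; lengths in m; the calibration is good to about 2 mm. A picture is of the moment at which its call begins. There is no depth.
- hand_in(): hands the job in, once; it reports no verdict.
The state is a dict: "time": time; "qpos": joint angles; "qvel": joint speeds; "joint_efforts": joint torques, N m; "tool_pos": TCP position; "tool_rot": TCP orientation; "contact_force": force on the tool from outside, world axes, zero at the start; "torque": the same for the moment, N m; "opening": finger opening in m.
Only numpy, scipy, OpenCV 4.12 (cv2) and the standard library are available. Lean on these libraries where they do the work, as an engineer would, in place of code of your own. Each camera call takes 0.05 s, during which the arm holds its last target.

## Working session

There is one attempt and no reset: what is moved stays moved. The work goes in short steps, Python scripts to look and compute and a tool call to move; the robot and the scene stay as the last step left them, time stands still between calls to the robot, and variables do not carry over. Pictures are saved under pics/ and viewed, and the job is handed in when it is done.

Besides the shell and the picture viewer there is one more tool, called after "Call:" as a command line: name --argument value ..., lists and objects as JSON in quotes. send_rows: Moves the arm, as the interface text tells. Its arguments: {"type":"object","properties":{"motion":{"type":"array"},"gripper":{"type":"number"},"grip_force":{"type":"number"}},"required":["motion"]}

```bash
mkdir -p pics; python3 - <<'E'
from cell import sensors, read_camera
import cv2, pickle
s=sensors.observe(); print({k:s[k] for k in('time','tool_pos','tool_rot','opening','contact_force')})
for n in('scene','top'):
    c=read_camera(n); pickle.dump(c,open(n+'.pkl','wb')); cv2.imwrite(f'pics/{n}0.png',c['frame'][:,:,::-1]); print({k:v for k,v in c.items() if k!='frame'})
E
```

```text
{'time': 0.0, 'tool_pos': array([0.15134369, 0.50231109, 0.25102427]), 'tool_rot': array([-1.57237874e+00,  2.09273594e-04, -2.92797454e-01]), 'opening': 0.09188673425961483, 'contact_force': array([-0.16769799,  0.17174044, -0.18705542])}
{'fx': 461.3717599371719, 'fy': 461.3717599371719, 'cx': 275.9307761936576, 'cy': 207.80662800658928, 'extrinsics': array([[-0.88580455,  0.46371305,  0.01790274,  0.54637385],
       [-0.22988251, -0.47199035,  0.85110466,  0.06247627],
       [ 0.40311826,  0.74979685,  0.52469072, -1.37932031],
       [ 0.        ,  0.        ,  0.        ,  1.        ]])}
{'fx': 388.81929512385045, 'fy': 388.81929512385045, 'cx': 280.00328208089024, 'cy': 211.31675504359563, 'extrinsics': array([[ 1.29334840e-03, -9.99890731e-01, -1.47259286e-02,
         1.12515856e-03],
       [ 9.90918822e-01, -6.98516388e-04,  1.34459659e-01,
        -6.01377655e-01],
       [-1.34455253e-01, -1.47661030e-02,  9.90809642e-01,
        -9.24287172e-01],
       [ 0.00000000e+00,  0.00000000e+00,  0.00000000e+00,
         1.00000000e+00]])}
```

View pics/scene0.png

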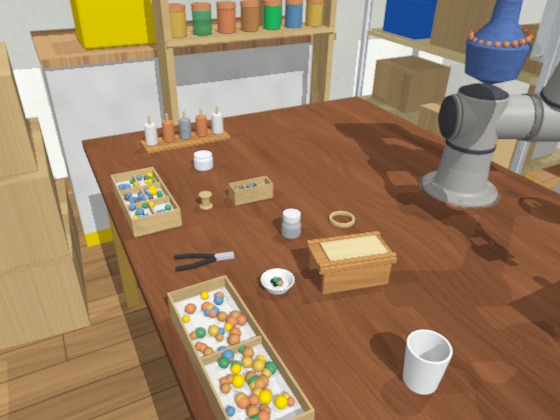

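View pics/top0.png

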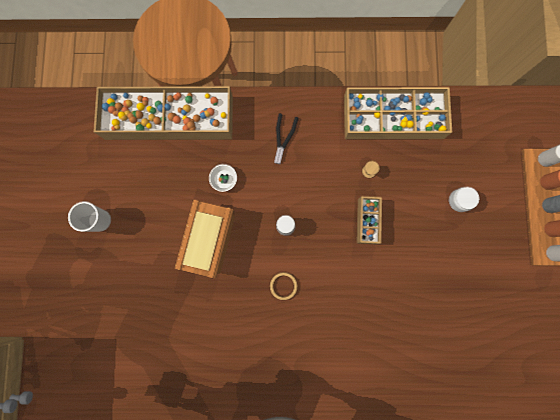

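```bash
python3 - <<'E'
import cv2
t=cv2.imread('pics/top0.png'); s=cv2.imread('pics/scene0.png')
cv2.imwrite('pics/c1.png',cv2.resize(t[190:290,160:250],None,fx=6,fy=6,interpolation=cv2.INTER_CUBIC))
cv2.imwrite('pics/c2.png',cv2.resize(t[185:255,340:400],None,fx=8,fy=8,interpolation=cv2.INTER_CUBIC))
cv2.imwrite('pics/c3.png',cv2.resize(s[220:300,300:405],None,fx=7,fy=7,interpolation=cv2.INTER_CUBIC))
E
```

```text
(no output)
```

View pics/c1.png

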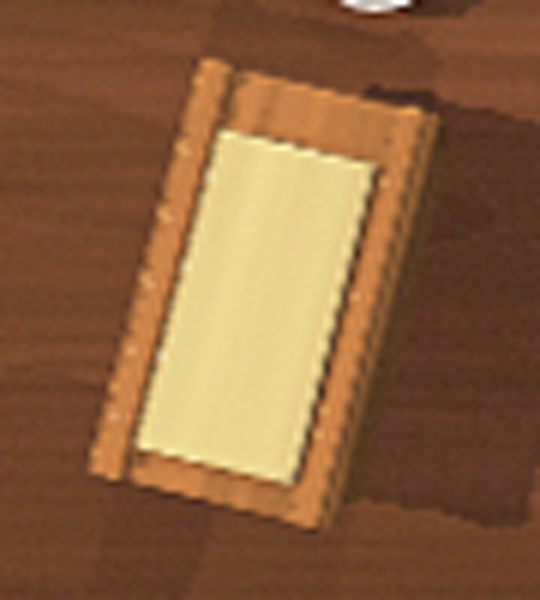

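View pics/c2.png

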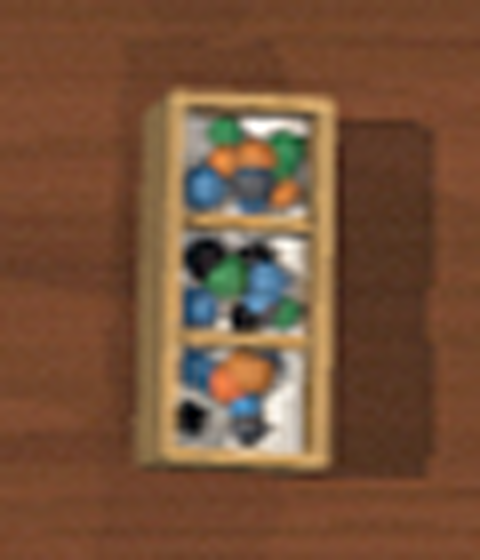

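View pics/c3.png

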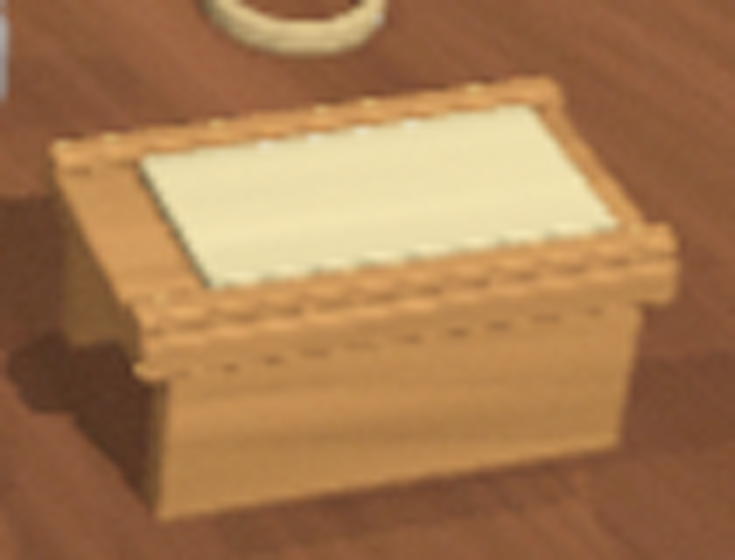

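```bash
cat > h.py <<'E'
import numpy as np, pickle, cv2
from scipy.optimize import least_squares
def load(n): return pickle.load(open(n+'.pkl','rb'))
def back(c,u,v,z):
    E=c['extrinsics'];R=E[:3,:3];t=E[:3,3];o=-R.T@t
    d=R.T@np.array([(u-c['cx'])/c['fx'],-(v-c['cy'])/c['fy'],-1]);return o+d*(z-o[2])/d[2]
def proj(c,P):
    P=np.atleast_2d(P);q=P@c['extrinsics'][:3,:3].T+c['extrinsics'][:3,3]
    return np.c_[c['cx']+c['fx']*q[:,0]/-q[:,2],c['cy']-c['fy']*q[:,1]/-q[:,2]]
def crop(p,f,ox,oy): p=np.array(p,float);return (p+.5)/f-.5+[ox,oy]
def rect(c,px,L,W,z):
    # px order: back-left, back-right, front-right, front-left (x to back, y left)
    k=np.array([[1,1],[1,-1],[-1,-1],[-1,1]])*[L/2,W/2]
    W0=np.array([back(c,u,v,z)[:2] for u,v in px])
    def f(p):
        C,S=np.cos(p[2]),np.sin(p[2]);return (k@np.array([[C,S],[-S,C]])+p[:2]-W0).ravel()
    d=W0[0]-W0[3]
    r=least_squares(f,[*W0.mean(0),np.arctan2(d[1],d[0])]);return r.x,r.fun.reshape(-1,2)
E
python3 - <<'E'
from h import *
c=load('top');s=load('scene')
np.set_printoptions(precision=4,suppress=True)
for n,r in [('lid top',rect(c,crop([(222,130),(375,163),(293,486),(138,450)],6,160,190),.13,.064,.076)),
 ('stand',rect(c,crop([(200,58),(437,115),(325,528),(90,475)],6,160,190),.17,.1,.076)),
 ('box',rect(c,crop([(172,92),(335,98),(328,468),(160,462)],8,340,185),.114,.05,.045)),
 # scene: back is left side of picture; y-left is bottom
 ('lid scene',rect(s,crop([(210,287),(142,157),(537,105),(620,228)],7,300,220),.13,.064,.076)),
 ]: print(n,r[0],np.degrees(r[0][2]),'\n',r[1].round(4))
i=cv2.imread('pics/scene0.png');cv2.imwrite('pics/c4.png',cv2.resize(i[165:215,215:285],None,fx=10,fy=10,interpolation=cv2.INTER_CUBIC))
E
```

```text
lid top [ 0.5267  0.1847 -0.2252] -12.905324985489221 
 [[ 0.0003  0.0006]
 [-0.0006 -0.0003]
 [-0.0001 -0.0007]
 [ 0.0004  0.0004]]
stand [ 0.5324  0.1824 -0.2336] -13.385614085732973 
 [[ 0.0006  0.0008]
 [ 0.0006 -0.0007]
 [-0.002  -0.0023]
 [ 0.0008  0.0022]]
box [ 0.5807 -0.2214 -0.0524] -2.9999477708676276 
 [[ 0.0001  0.0001]
 [-0.0005  0.0003]
 [-0.0002  0.0003]
 [ 0.0006 -0.0007]]
lid scene [ 0.5297  0.1887 -0.2465] -14.12535871244955 
 [[-0.0012 -0.001 ]
 [-0.      0.0006]
 [ 0.0019  0.0006]
 [-0.0006 -0.0002]]
```

View pics/c4.png

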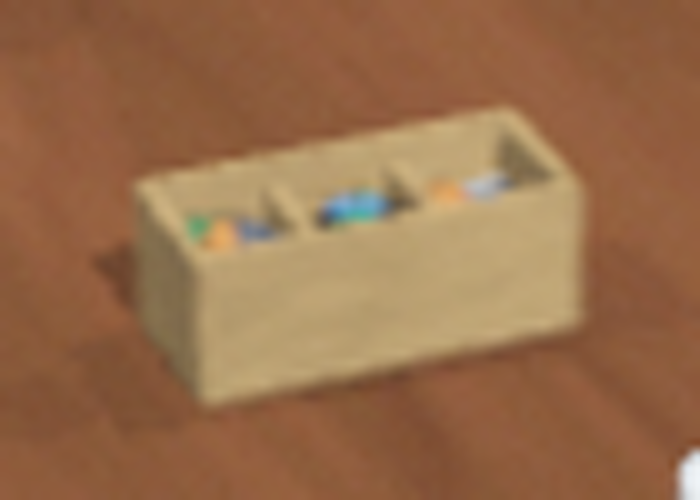

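```bash
python3 - <<'E'
from h import *
c=load('top');s=load('scene')
np.set_printoptions(precision=4,suppress=True)
for n,r in [('box scene',rect(s,crop([(203,262),(137,187),(515,110),(580,182)],10,215,165),.114,.05,.045)),
 ('stand scene',rect(s,crop([(143,325),(52,150),(550,80),(675,235)],7,300,220),.17,.1,.076)),
 ]: print(n,r[0],np.degrees(r[0][2]),'\n',r[1].round(4))
for q in (c,s): print(-q['extrinsics'][:3,:3].T@q['extrinsics'][:3,3])
# reproj overlay: stand model from top
for x,y,a,nm in [(.5324,.1824,-.2336,'t')]:
    C,S=np.cos(a),np.sin(a)
    for X,Y,Z in [(-.085,0,.07),(.085,0,.07),(-.085,.05,.076),(-.085,-.05,.076),(.085,-.05,.076)]:
        p=proj(c,[x+C*X-S*Y,y+S*X+C*Y,Z])[0]; print((X,Y,Z),((p-[160,190]+.5)*6-.5).round(1))
E
```

```text
box scene [ 0.5834 -0.217  -0.037 ] -2.1196278977214624 
 [[ 0.0009  0.0017]
 [-0.0007 -0.0016]
 [ 0.0004 -0.0018]
 [-0.0007  0.0018]]
stand scene [ 0.5359  0.1865 -0.2189] -12.543314132825255 
 [[ 0.001   0.0058]
 [-0.0001 -0.0064]
 [-0.0023 -0.0073]
 [ 0.0014  0.0079]]
[ 0.4716 -0.0129  0.9967]
[1.0544 0.8103 0.6608]
(-0.085, 0, 0.07) [211.  502.5]
(0.085, 0, 0.07) [320.9  87.2]
(-0.085, 0.05, 0.076) [ 84.7 472.8]
(-0.085, -0.05, 0.076) [330.8 533.1]
(0.085, -0.05, 0.076) [438.9 113.4]
```

Call:
send_rows --motion '[[[0.05, 0, -0.018, 0], [0.1, 0, -0.035, 0], [0.145, 0, -0.05, -1], [0.19, 0, -0.067, -1.5], [0.235, 0, -0.082, -2], [0.28, 0, -0.098, -2.5], [0.325, 0, -0.114, -3], [0.37, 0, -0.13, -3.5]]]' --gripper 0 --grip_force 20

```text
time: 0.9
tool_pos: [0.4693, 0.2696, 0.251]
tool_rot: [-1.572, 0.001, -0.232]
contact_force: [0.3, 0.6, -0.2]
opening: 0.0321
```

Call:
send_rows --motion '[[[0.04, 0, -0.017, 0], [0.08, 0, -0.034, 0], [0.12, 0, -0.05, 0], [0.162, 0, -0.068, 0], [0.162, 0.035, -0.068, 0], [0.162, 0.07, -0.068, 0], [0.162, 0.11, -0.068, 0], [0.162, 0.11, -0.068, 0]]]'

```text
time: 1.7
tool_pos: [0.6077, 0.1653, 0.1347]
tool_rot: [-1.577, 0.012, -0.232]
contact_force: [-0.7, -0.1, -0.2]
opening: 0.0004
```

```bash
cat > shot.py <<'E'
import sys,cv2,pickle
from cell import sensors, read_camera
tag=sys.argv[1]
s=sensors.observe(); print(s['time'],s['tool_pos'].round(4),s['tool_rot'].round(4),s['contact_force'].round(2),s['opening'])
import json
for a in sys.argv[2:]:
    n,x0,x1,y0,y1,f=a.split(',');x0,x1,y0,y1,f=map(int,(x0,x1,y0,y1,f))
    c=read_camera(n);pickle.dump(c,open(n+'_'+tag+'.pkl','wb'))
    cv2.imwrite(f'pics/{tag}_{n}.png',cv2.resize(c['frame'][y0:y1,x0:x1,::-1],None,fx=f,fy=f,interpolation=cv2.INTER_CUBIC))
E
python3 shot.py a top,150,280,170,290,5 scene,240,400,180,300,5
```

```text
1.7 [0.6077 0.1653 0.1347] [-1.5769  0.0124 -0.232 ] [-0.68 -0.14 -0.15] 0.0003805041369949786
```

View pics/a_top.png

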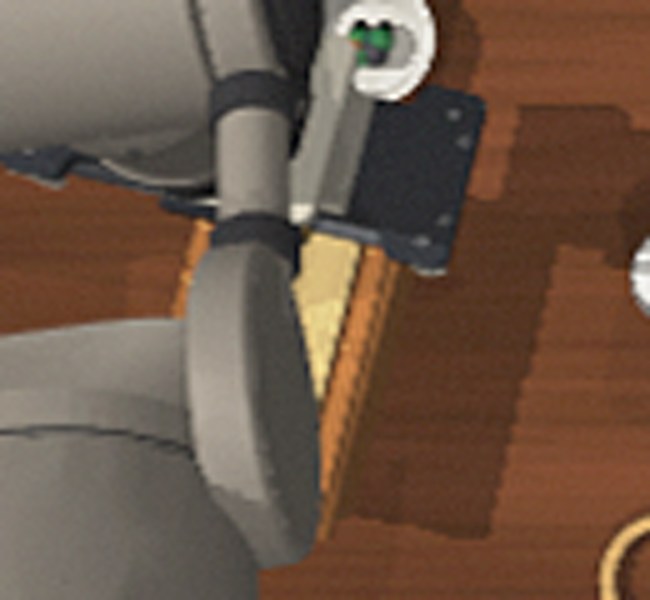

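View pics/a_scene.png

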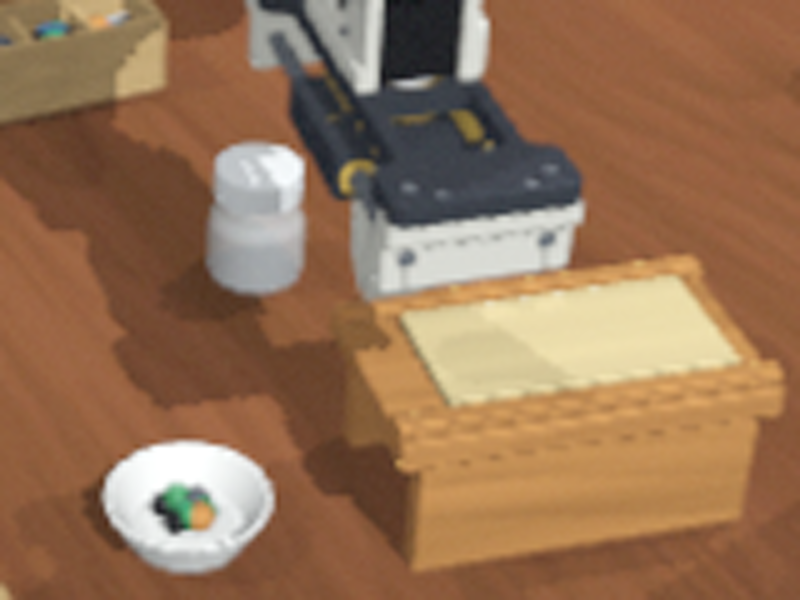

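```bash
python3 - <<'E'
from h import *
c=load('scene_a')
p=np.array([.6077,.1653,.1347])
from scipy.spatial.transform import Rotation as Ro
R=Ro.from_euler('xyz',[-1.577,.012,-.232]).as_matrix()
for d in [(0,.025,0),(.0095,.025,0),(-.0095,.025,0),(0,.006,0),(0,-.041,0),(.0375,-.041,.095),(-.0375,-.041,.095),(.0095,.025,.019),(-.0095,.025,.019)]:
    print(d,(proj(c,p+R@np.array(d))[0]-[240,180])*5)
E
python3 shot.py b scene,0,560,0,420,1
```

```text
(0, 0.025, 0) [390.09099958 288.52818749]
(0.0095, 0.025, 0) [368.21404386 291.73706179]
(-0.0095, 0.025, 0) [411.87498863 285.33294937]
(0, 0.006, 0) [392.71168086 250.78516843]
(0, -0.041, 0) [399.44257864 153.84686275]
(0.0375, -0.041, 0.095) [386.59422716 304.70171209]
(-0.0375, -0.041, 0.095) [580.33109603 275.988888  ]
(0.0095, 0.025, 0.019) [382.95139026 318.52329103]
(-0.0095, 0.025, 0.019) [427.2719227  311.89737891]
1.8 [0.6112 0.1661 0.141 ] [-1.5728  0.0021 -0.2315] [0.54 0.61 1.4 ] 0.00018514481931250536
```

View pics/b_scene.png

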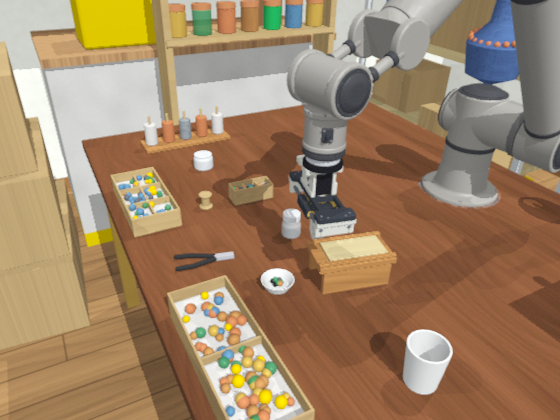

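Call:
send_rows --motion '[[[0, 0.02, 0, 0], [0, 0.035, 0, 0], [0, 0.042, 0, 0], [0, 0.042, 0, 0], [0, 0.042, 0, 0]]]'

```text
time: 2.35
tool_pos: [0.6131, 0.1664, 0.1023]
tool_rot: [-1.571, -0.004, -0.231]
contact_force: [-0.5, -0.4, -0.6]
opening: 0.0005
```

```bash
python3 shot.py c scene,290,400,210,300,7
```

```text
2.35 [0.6131 0.1664 0.1023] [-1.5707 -0.0036 -0.2312] [-0.5  -0.37 -0.63] 0.0005293681226427766
```

View pics/c_scene.png

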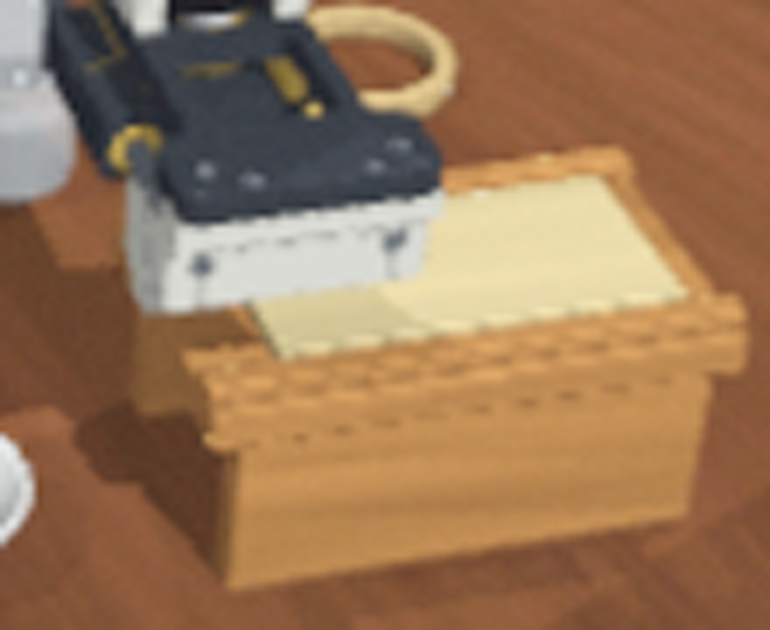

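Call:
send_rows --motion '[[[0, 0.004, 0, 0], [0, 0.0045, 0, 0], [0, 0.0045, 0, 0]]]'

```text
time: 2.7
tool_pos: [0.613, 0.1664, 0.0979]
tool_rot: [-1.571, -0.004, -0.231]
contact_force: [-0.0, 0.2, 0.2]
opening: 0.0003
```

Call:
send_rows --motion '[[[-0.006, 0, 0, 0], [-0.012, 0, 0, 0], [-0.018, 0, 0, 0], [-0.024, 0, 0, 0], [-0.03, 0, 0, 0], [-0.036, 0, 0, 0], [-0.036, 0, 0, 0]]]'

```text
time: 3.4
tool_pos: [0.5772, 0.175, 0.0978]
tool_rot: [-1.571, -0.003, -0.231]
contact_force: [-0.3, -1.0, -0.8]
opening: 0.0006
```

```bash
python3 shot.py d scene,290,400,210,300,7
```

```text
3.4 [0.5772 0.175  0.0978] [-1.5708 -0.0031 -0.2308] [-0.34 -1.   -0.78] 0.0005798088628457021
```

View pics/d_scene.png

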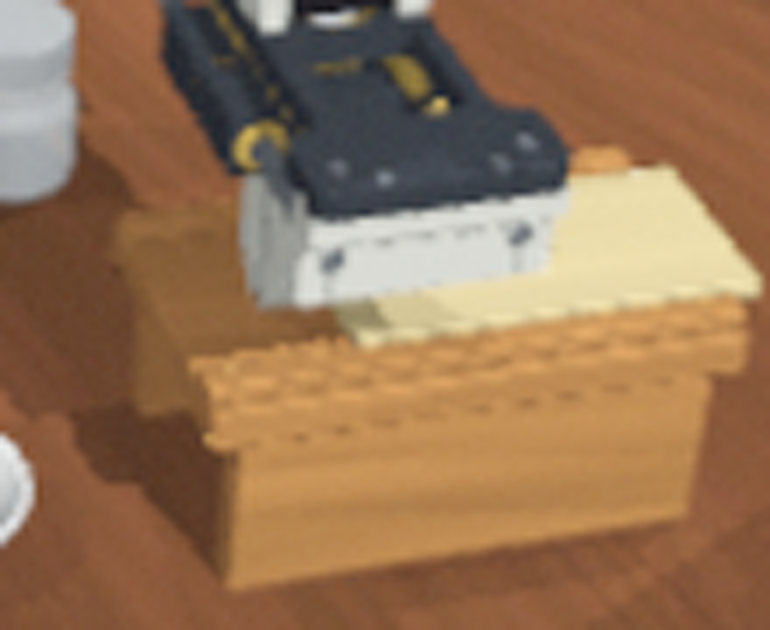

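Call:
send_rows --motion '[[[-0.006, 0, 0, 0], [-0.012, 0, 0, 0], [-0.018, 0, 0, 0], [-0.024, 0, 0, 0], [-0.03, 0, 0, 0], [-0.036, 0, 0, 0], [-0.04, 0, 0, 0], [-0.04, 0, 0, 0]]]'

```text
time: 4.25
tool_pos: [0.5379, 0.1842, 0.0977]
tool_rot: [-1.571, -0.003, -0.231]
contact_force: [0.8, -0.0, 0.9]
opening: 0.0002
```

```bash
python3 shot.py e scene,290,400,210,300,7
```

```text
4.25 [0.5379 0.1842 0.0977] [-1.5709 -0.0027 -0.2306] [ 0.83 -0.02  0.94] 0.00023517137860104036
```

View pics/e_scene.png

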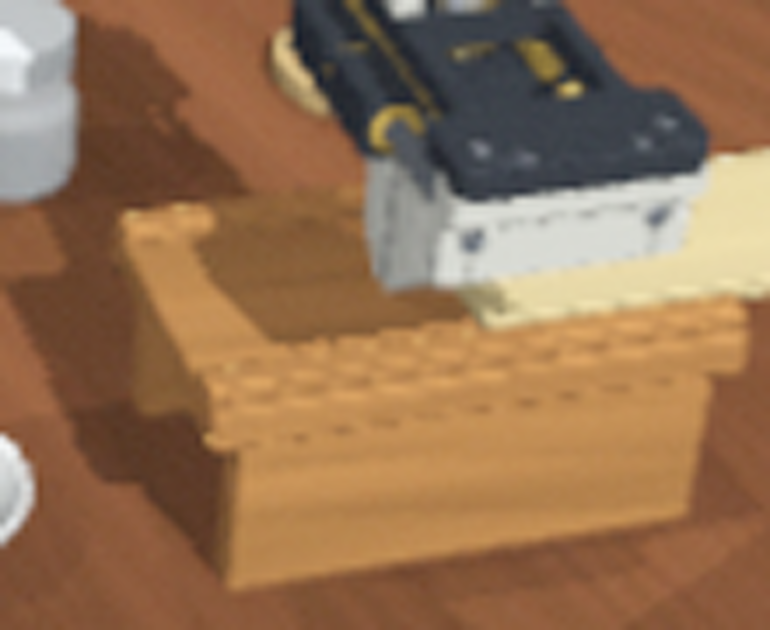

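Call:
send_rows --motion '[[[0.004, 0, 0, 0], [0.008, 0, 0, 0], [0.008, -0.04, 0, 0], [0.008, -0.08, 0, 0], [0.04, -0.13, 0, 0], [0.08, -0.16, 0, 0], [0.11, -0.18, 0, 0], [0.11, -0.18, 0, 0]]]' --gripper 1

```text
time: 5.1
tool_pos: [0.65, 0.1573, 0.2819]
tool_rot: [-1.568, -0.013, -0.233]
contact_force: [-0.2, -1.0, 0.3]
opening: 0.0599
```

```bash
python3 shot.py f scene,290,420,205,300,6 top,150,260,190,300,5
```

```text
5.1 [0.65   0.1573 0.2819] [-1.5679 -0.0128 -0.2333] [-0.23 -1.03  0.25] 0.05990395926523776
```

View pics/f_scene.png

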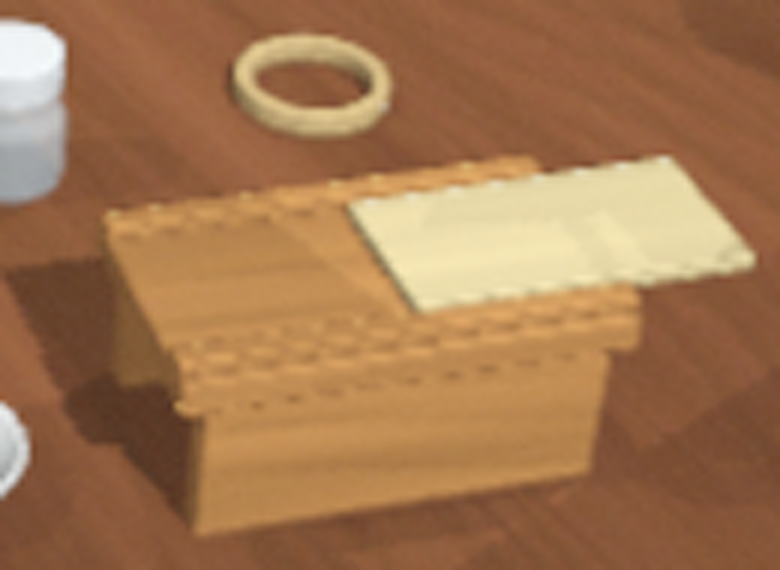

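View pics/f_top.png

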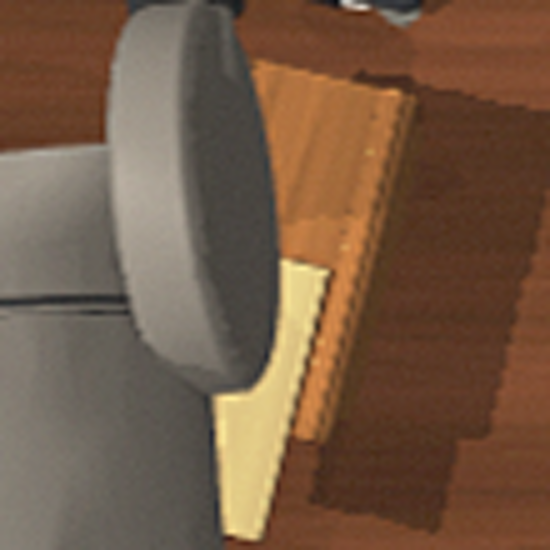

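```bash
python3 - <<'E'
from h import *
np.set_printoptions(precision=4,suppress=True)
s=load('scene');t=load('top')
r=rect(s,crop([(418,310),(347,205),(668,157),(755,257)],6,290,205),.13,.064,.076);print(r[0],np.degrees(r[0][2]),r[1])
# top corners: back-right (330,270), front-right (263,542)
for p in crop([(330,270),(263,542),(322,442)],5,150,190): print(back(t,*p,.076))
for p in crop([(640,290),(540,165)],6,290,205): print(back(s,*p,.076))
E
```

```text
[ 0.4679  0.2029 -0.2191] -12.551705096034105 [[-0.0001 -0.0001]
 [ 0.0002 -0.    ]
 [ 0.0001  0.0004]
 [-0.0001 -0.0002]]
[0.5195 0.1533 0.076 ]
[0.3932 0.1815 0.076 ]
[0.4391 0.1551 0.076 ]
[0.4615 0.2455 0.076 ]
[0.4442 0.1684 0.076 ]
```

Call:
send_rows --motion '[[[-0.04, 0, 0, 0], [-0.08, 0, 0, 0], [-0.12, 0, 0, -0.7], [-0.16, 0.02, 0, -0.7], [-0.2, 0.06, 0, -0.7], [-0.22, 0.1, -0.001, -0.7], [-0.22, 0.12, -0.001, -0.7], [-0.22, 0.12, -0.001, -0.7]]]' --gripper 1

```text
time: 6.0
tool_pos: [0.4271, 0.2076, 0.1536]
tool_rot: [-1.575, 0.005, -0.218]
contact_force: [0.7, 0.1, 1.0]
opening: 0.0916
```

Call:
send_rows --motion '[[[0, 0, 0, 0]]]'

```text
time: 6.1
tool_pos: [0.427, 0.2077, 0.1539]
tool_rot: [-1.575, 0.005, -0.218]
contact_force: [1.1, 0.1, 1.0]
opening: 0.0917
```

```bash
python3 shot.py g scene,290,420,185,300,6 top,130,260,190,300,5
```

```text
6.1 [0.427  0.2077 0.1539] [-1.5751  0.0053 -0.2179] [1.06 0.13 0.96] 0.09174060870253863
```

View pics/g_scene.png

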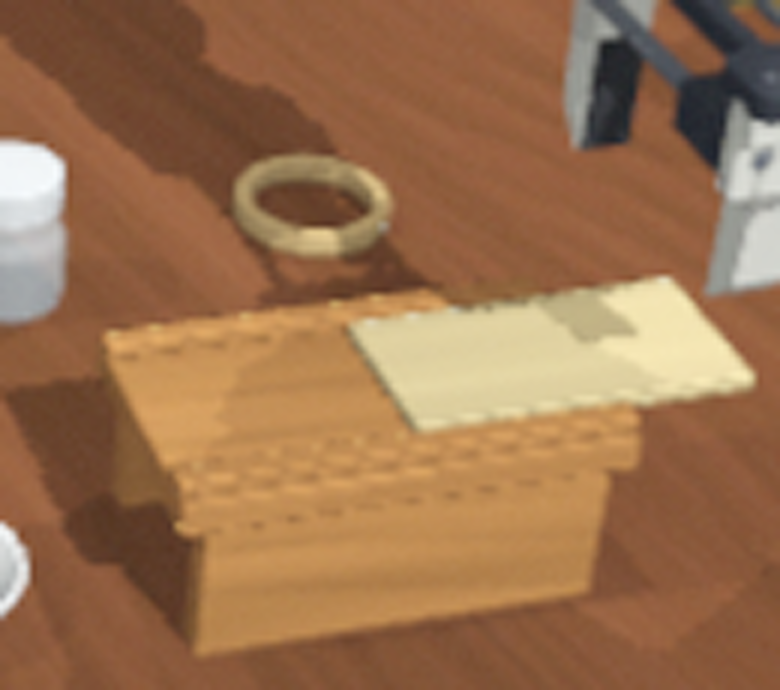

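View pics/g_top.png

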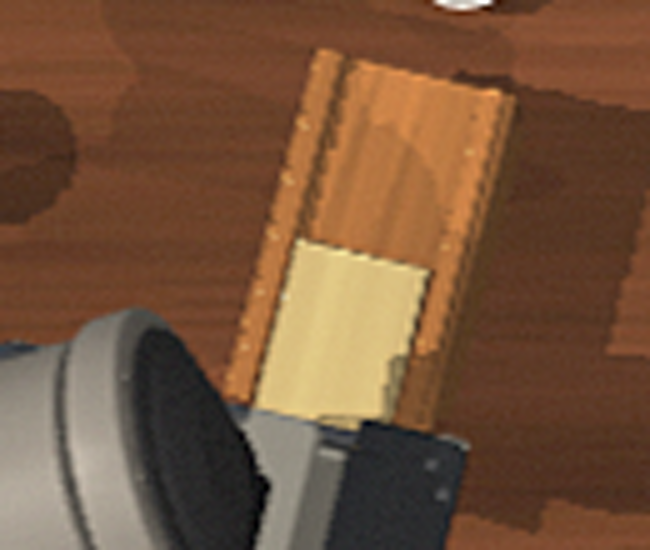

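```bash
python3 - <<'E'
from h import *
from scipy.spatial.transform import Rotation as Ro
c=load('scene_g')
p=np.array([.427,.2077,.1539]);R=Ro.from_euler('xyz',[-1.575,.005,-.218]).as_matrix()
for d in [(.0095,.025,-.046),(-.0095,.025,-.046),(.0095,.025,.046),(.0095,.025,.065)]:
    print(d,(proj(c,p+R@np.array(d))[0]-[290,185]+.5)*6-.5)
E
python3 - <<'E'
import cv2,pickle
c=pickle.load(open('scene_g.pkl','rb'))
cv2.imwrite('pics/g2.png',cv2.resize(c['frame'][180:260,375:475,::-1],None,fx=8,fy=8,interpolation=cv2.INTER_CUBIC))
E
```

```text
(0.0095, 0.025, -0.046) [585.24589812 143.39436247]
(-0.0095, 0.025, -0.046) [632.00428411 136.87180662]
(0.0095, 0.025, 0.046) [708.78580106 282.38923685]
(0.0095, 0.025, 0.065) [736.7910391  313.89795955]
```

View pics/g2.png

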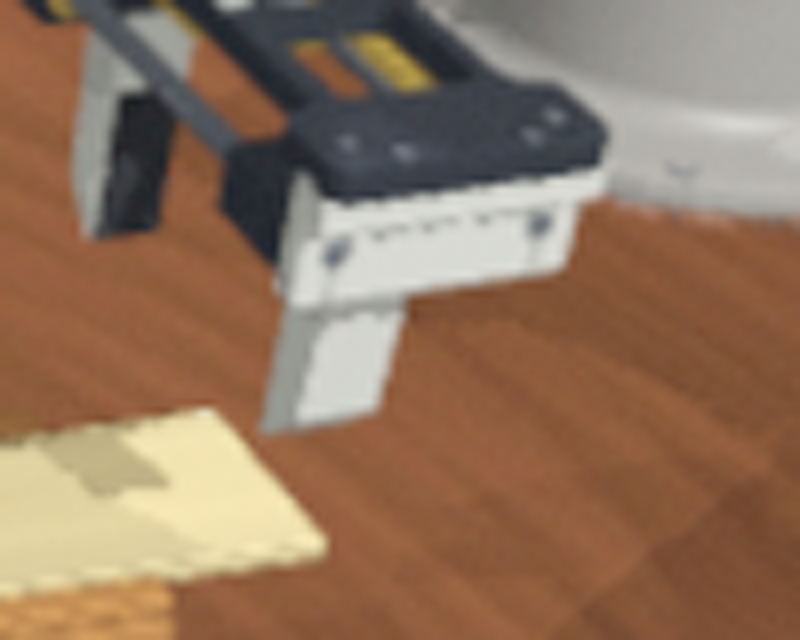

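Call:
send_rows --motion '[[[0.008, 0, 0.002, 0], [0.008, 0.02, 0.002, 0], [0.008, 0.04, 0.002, 0], [0.008, 0.06, 0.002, 0], [0.008, 0.072, 0.002, 0], [0.008, 0.075, 0.002, 0], [0.008, 0.075, 0.002, 0], [0.008, 0.075, 0.002, 0]]]'

```text
time: 7.0
tool_pos: [0.436, 0.2078, 0.08]
tool_rot: [-1.574, 0.003, -0.218]
contact_force: [0.1, -0.6, -0.8]
opening: 0.0918
```

```bash
python3 shot.py i scene,320,440,195,285,6
```

```text
7.0 [0.436  0.2078 0.08  ] [-1.5739  0.0032 -0.2184] [ 0.15 -0.57 -0.76] 0.09181343869657811
```

View pics/i_scene.png

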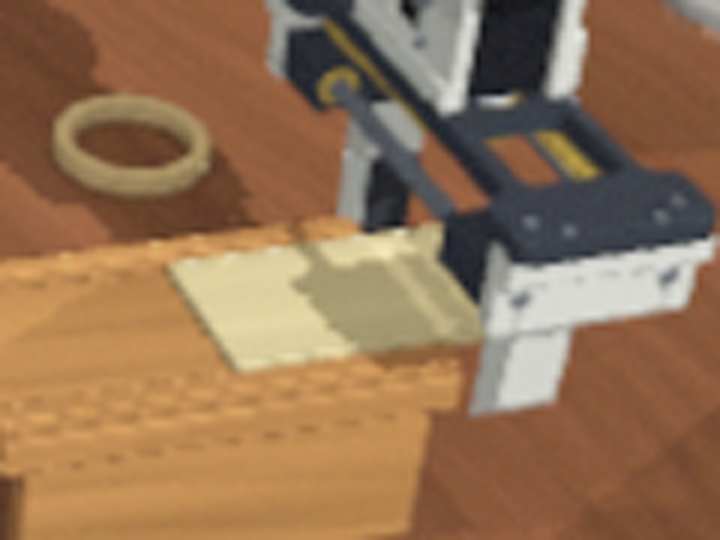

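Call:
send_rows --motion '[[[0, 0.001, 0, 0], [0, 0.001, 0, 0], [0, 0.001, 0, 0], [0, 0.001, 0, 0], [0, 0.001, 0, 0], [0, 0.001, 0, 0], [0, 0.001, 0, 0], [0, 0.001, 0, 0]]]' --gripper 0 --grip_force 40

```text
time: 7.85
tool_pos: [0.4359, 0.2078, 0.0791]
tool_rot: [-1.574, 0.003, -0.218]
contact_force: [-0.1, -0.2, 1.1]
opening: 0.0633
```

Call:
send_rows --motion '[[[0, -0.005, 0, 0], [0, -0.012, 0, 0], [0, -0.022, 0, 0], [0, -0.034, 0, 0], [0, -0.048, 0, 0], [0, -0.06, 0, 0], [0, -0.065, 0, 0], [0, -0.065, 0, 0]]]'

```text
time: 8.65
tool_pos: [0.4366, 0.2081, 0.1451]
tool_rot: [-1.573, 0.001, -0.218]
contact_force: [1.0, 0.9, -0.2]
opening: 0.0631
```

```bash
python3 shot.py j scene,300,440,175,285,5
```

```text
8.65 [0.4366 0.2081 0.1451] [-1.5728e+00  1.3000e-03 -2.1830e-01] [ 1.03  0.85 -0.25] 0.0631389026338084
```

View pics/j_scene.png

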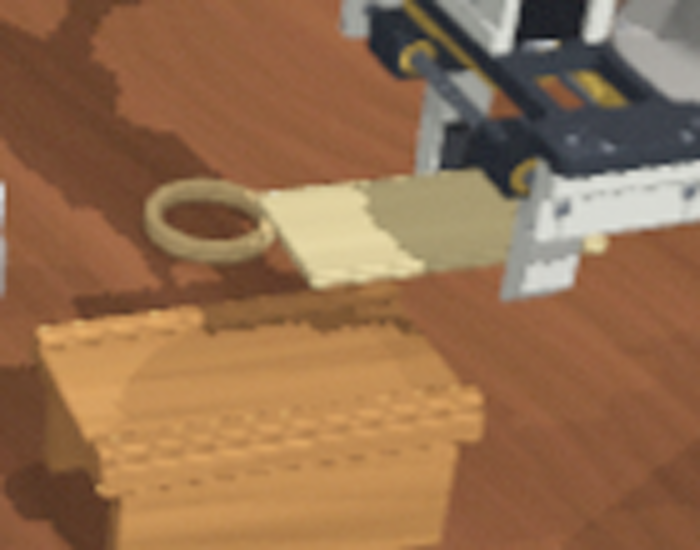

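Call:
send_rows --motion '[[[0, -0.015, 0, 0], [0.005, -0.03, -0.01, 0], [0.016, -0.045, -0.03, -1], [0.031, -0.045, -0.06, -2], [0.047, -0.045, -0.09, -3], [0.063, -0.045, -0.12, -4], [0.079, -0.045, -0.15, -5], [0.094, -0.045, -0.18, -6]]]'

```text
time: 9.5
tool_pos: [0.489, 0.0106, 0.189]
tool_rot: [-1.573, 0.004, -0.113]
contact_force: [0.1, 0.1, -0.2]
opening: 0.0634
```

Call:
send_rows --motion '[[[0.014, 0, -0.035, -0.7], [0.028, 0, -0.07, -1.4], [0.042, 0, -0.105, -2.1], [0.056, 0, -0.14, -2.8], [0.07, 0, -0.175, -3.7], [0.082, 0, -0.205, -3.7], [0.088, 0, -0.22, -3.7], [0.088, 0, -0.22, -3.7]]]'

```text
time: 10.3
tool_pos: [0.5515, -0.2194, 0.1881]
tool_rot: [-1.572, 0.005, -0.051]
contact_force: [0.8, -0.1, -0.5]
opening: 0.0632
```

Call:
send_rows --motion '[[[0, 0, 0, 0], [0, 0, 0, 0]]]'

```text
time: 10.5
tool_pos: [0.5512, -0.2181, 0.1878]
tool_rot: [-1.572, 0.006, -0.05]
contact_force: [1.1, -0.5, -0.5]
opening: 0.063
```

```bash
python3 shot.py k scene,200,320,120,220,6 top,320,430,170,270,6
```

```text
10.5 [ 0.5512 -0.2181  0.1878] [-1.5716  0.0064 -0.0497] [ 1.12 -0.54 -0.5 ] 0.06302206028994388
```

View pics/k_scene.png

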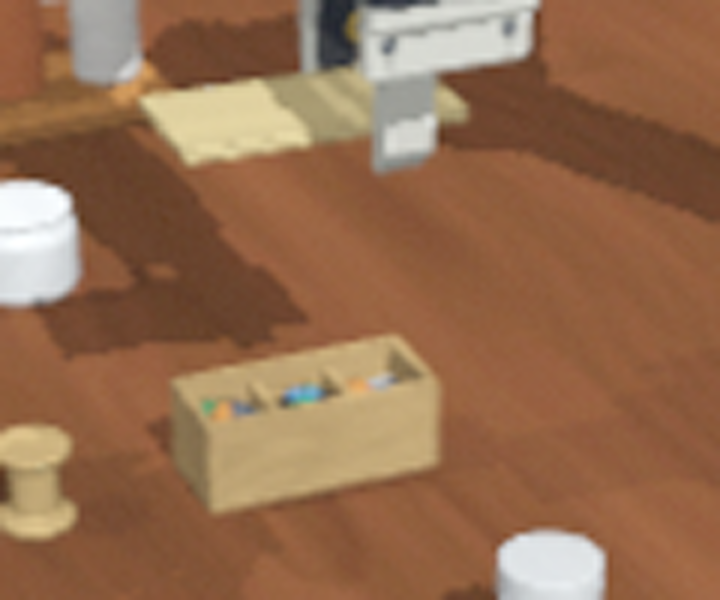

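View pics/k_top.png

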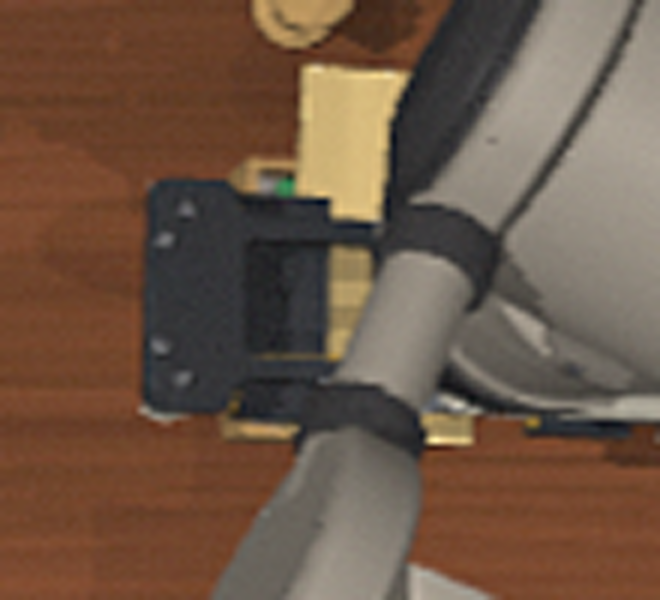

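```bash
python3 - <<'E'
from h import *
np.set_printoptions(precision=4,suppress=True)
s=load('scene_k');t=load('top_k')
z=.1847
for p in crop([(190,160),(140,98),(468,108)],6,200,120): print('scene',back(s,*p,z))
for p in crop([(302,67),(412,70),(297,195)],6,320,170): print('top',back(t,*p,z))
# expected
a=-.0497;C,S=np.cos(a),np.sin(a)
for X,Y in [(.0955,.032),(.0955,-.032),(-.0345,.032)]: print('exp',.5512+C*X-S*Y,-.2181+S*X+C*Y)
for e in (.0,.01): 
  for X,Y in [(.0955,.032),(.0955,-.032),(-.0345,.032)]:
    P=[.5512+C*X-S*Y,-.2181+S*X+C*Y,z-e*(X>0)]
    print(e,(proj(s,P)[0]-[200,120]+.5)*6-.5,(proj(t,P)[0]-[320,170]+.5)*6-.5)
E
```

```text
scene [ 0.6531 -0.1786  0.1847]
scene [ 0.6471 -0.2485  0.1847]
scene [ 0.5226 -0.1777  0.1847]
top [ 0.6472 -0.1917  0.1847]
top [ 0.646  -0.2304  0.1847]
top [ 0.6013 -0.1886  0.1847]
exp 0.6481718228211039 -0.19088390956157683
exp 0.6449923321364325 -0.25480488295048953
exp 0.518332345624875 -0.1844255691083379
0.0 [189.4314 147.0824] [299.6977  64.2568]
0.0 [139.1317  92.0903] [481.4799  72.7381]
0.0 [469.5501 100.8425] [292.1131 431.6321]
0.01 [190.2129 168.9433] [293.7387  70.2185]
0.01 [140.0982 113.3053] [473.3519  78.6089]
0.01 [469.5501 100.8425] [292.1131 431.6321]
```

Call:
send_rows --motion '[[[0, 0.015, 0, 0], [0, 0.035, 0, 0], [0, 0.055, 0, 0], [0, 0.075, 0, 0], [0, 0.095, 0, 0], [0, 0.11, 0, 0], [0, 0.118, 0, 0], [0, 0.118, 0, 0]]]'

```text
time: 11.4
tool_pos: [0.5503, -0.2174, 0.0694]
tool_rot: [-1.571, 0.007, -0.049]
contact_force: [0.0, 0.6, -0.2]
opening: 0.063
```

Call:
send_rows --motion '[[[0, 0, 0, 0], [0, 0, 0, 0]]]'

```text
time: 11.6
tool_pos: [0.5508, -0.2174, 0.0704]
tool_rot: [-1.572, 0.006, -0.048]
contact_force: [0.1, 0.9, -0.8]
opening: 0.0634
```

```bash
python3 shot.py l scene,210,300,150,220,8 top,330,410,180,260,7
```

```text
11.6 [ 0.5508 -0.2174  0.0704] [-1.5718  0.0059 -0.0483] [ 0.14  0.92 -0.79] 0.06343364871076072
```

View pics/l_scene.png

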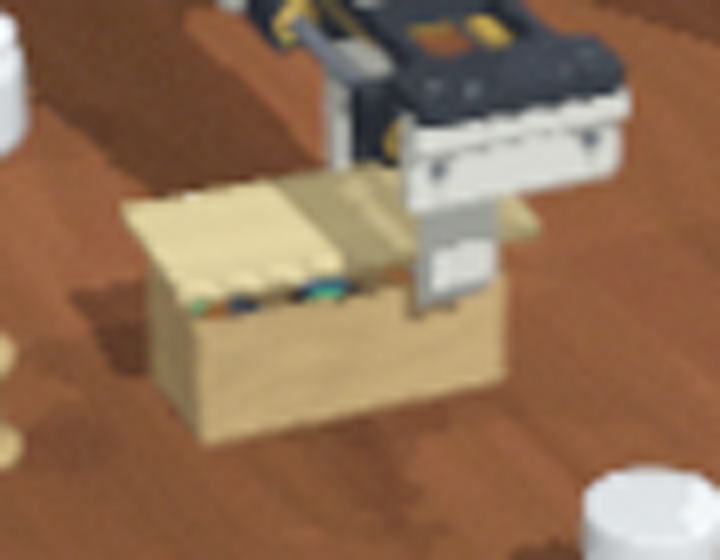

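View pics/l_top.png

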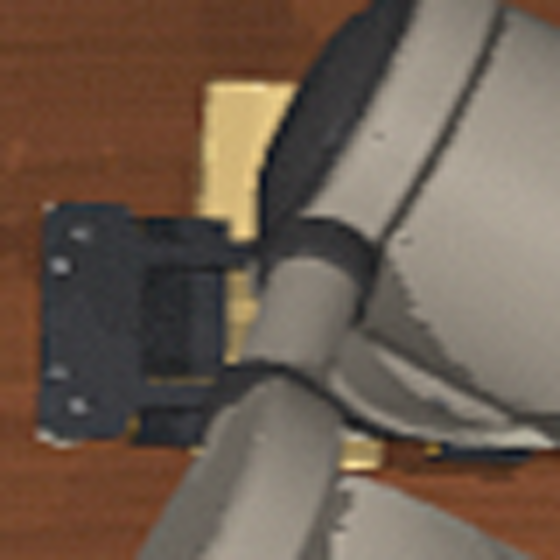

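```bash
python3 - <<'E'
from h import *
np.set_printoptions(precision=4,suppress=True)
s=load('scene_l');t=load('top_l')
z=.0673
S=[back(s,*p,z)[:2] for p in crop([(187,292),(122,205),(540,222)],8,210,150)];T=[back(t,*p,z)[:2] for p in crop([(206,82),(193,452),(380,468)],7,330,180)]
print('scene',*S);print('top',*T)
for n,b in (('top',(.5807,-.2214,-.05)),('scene',(.5834,-.217,-.048))):
    R=np.array([[np.cos(b[2]),np.sin(b[2])],[-np.sin(b[2]),np.cos(b[2])]])
    for p in (T if n=='top' else S): print(n,'in box',R@(p-np.array(b[:2])))
E
```

```text
scene [ 0.6499 -0.1847] [ 0.6457 -0.2513] [ 0.5216 -0.1778]
top [ 0.6466 -0.1904] [ 0.5188 -0.1827] [ 0.5135 -0.2458]
top in box [0.0643 0.0343]
top in box [-0.0637  0.0356]
top in box [-0.0659 -0.0277]
scene in box [0.0649 0.0355]
scene in box [ 0.0639 -0.0313]
scene in box [-0.0636  0.0362]
```

Call:
send_rows --motion '[[[0, 0, -0.0015, -0.3], [0, 0.002, -0.003, -0.3], [0, 0.006, -0.003, -0.3], [0, 0.01, -0.003, -0.3], [0, 0.013, -0.003, -0.3], [0, 0.013, -0.003, -0.3], [0, 0.013, -0.003, -0.3]]]'

```text
time: 12.4
tool_pos: [0.5505, -0.2205, 0.0571]
tool_rot: [-1.572, 0.006, -0.043]
contact_force: [0.2, -0.0, 0.3]
opening: 0.0632
```

```bash
python3 shot.py m scene,210,300,150,220,8 top,330,410,180,260,7
```

```text
12.4 [ 0.5505 -0.2205  0.0571] [-1.5717  0.0062 -0.0432] [ 0.21 -0.05  0.25] 0.06324371395796395
```

View pics/m_scene.png

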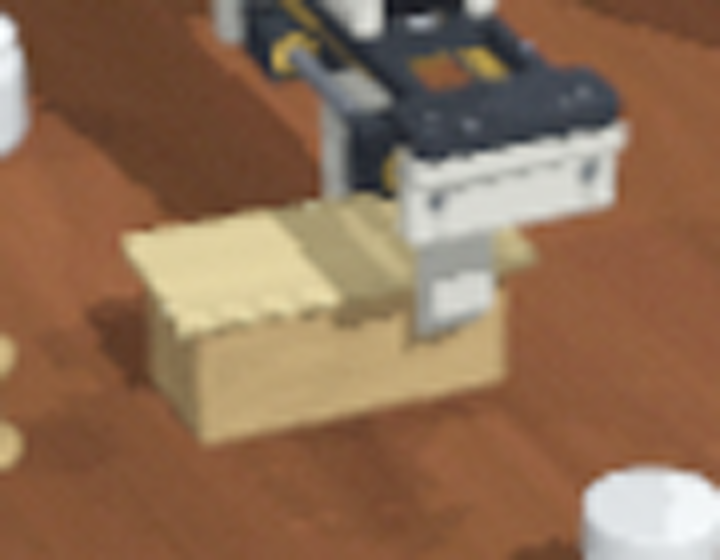

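View pics/m_top.png

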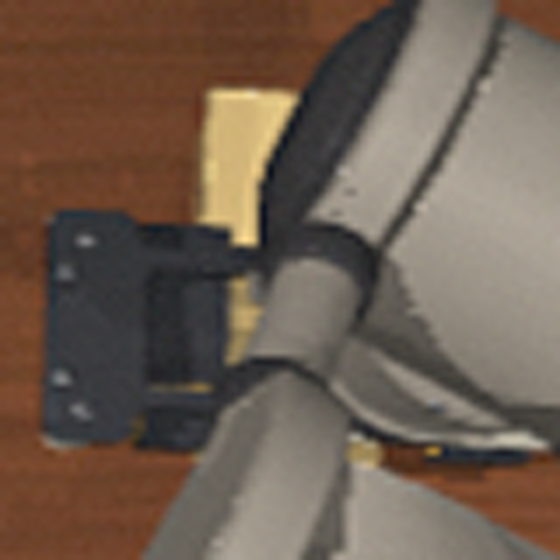

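```bash
python3 - <<'E'
from h import *
np.set_printoptions(precision=4,suppress=True)
s=load('scene_m');t=load('top_m')
z=.054
S=[back(s,*p,z)[:2] for p in crop([(180,325),(122,238),(537,255)],8,210,150)];T=[back(t,*p,z)[:2] for p in crop([(207,90),(200,218)],7,330,180)]
for n,b in (('top',(.5807,-.2214,-.05)),('scene',(.5834,-.217,-.048))):
    R=np.array([[np.cos(b[2]),np.sin(b[2])],[-np.sin(b[2]),np.cos(b[2])]])
    for p in (T if n=='top' else S): print(n,'in box',R@(p-np.array(b[:2])))
E
```

```text
top in box [0.064  0.0314]
top in box [0.0186 0.0328]
scene in box [0.0669 0.0331]
scene in box [ 0.0641 -0.0323]
scene in box [-0.0632  0.0352]
```

Call:
send_rows --motion '[[[0, 0.001, 0, 0], [0, 0.0015, 0, 0], [0, 0.002, 0, 0], [0, 0.0025, 0, 0], [0, 0.0025, 0, 0]]]'

```text
time: 13.0
tool_pos: [0.5506, -0.2206, 0.0548]
tool_rot: [-1.572, 0.006, -0.043]
contact_force: [-0.3, 0.3, -0.6]
opening: 0.0635
```

Call:
send_rows --motion '[[[0, 0.0005, 0, 0], [0, 0.001, 0, 0], [0, 0.001, 0, 0]]]'

```text
time: 13.3
tool_pos: [0.5506, -0.2206, 0.0542]
tool_rot: [-1.572, 0.006, -0.043]
contact_force: [-1.5, 0.8, 4.3]
opening: 0.0635
```

Call:
send_rows --motion '[[[0, 0, 0, 0], [0, 0, 0, 0], [0, 0, 0, 0], [0, 0, 0, 0]]]' --grip_force 5

```text
time: 13.7
tool_pos: [0.5506, -0.2206, 0.0541]
tool_rot: [-1.572, 0.006, -0.043]
contact_force: [-0.1, -0.3, -0.3]
opening: 0.0643
```

Call:
send_rows --motion '[[[0, 0, 0, 0], [0, 0, 0, 0], [0, 0, 0, 0], [0, 0, 0, 0]]]' --gripper 0.83

```text
time: 14.1
tool_pos: [0.5507, -0.2206, 0.0541]
tool_rot: [-1.572, 0.006, -0.043]
contact_force: [-0.1, 0.6, 0.3]
opening: 0.0764
```

```bash
python3 shot.py n scene,210,300,150,220,8
```

```text
14.1 [ 0.5507 -0.2206  0.0541] [-1.5721  0.0055 -0.0431] [-0.1   0.55  0.27] 0.07638942693732693
```

View pics/n_scene.png

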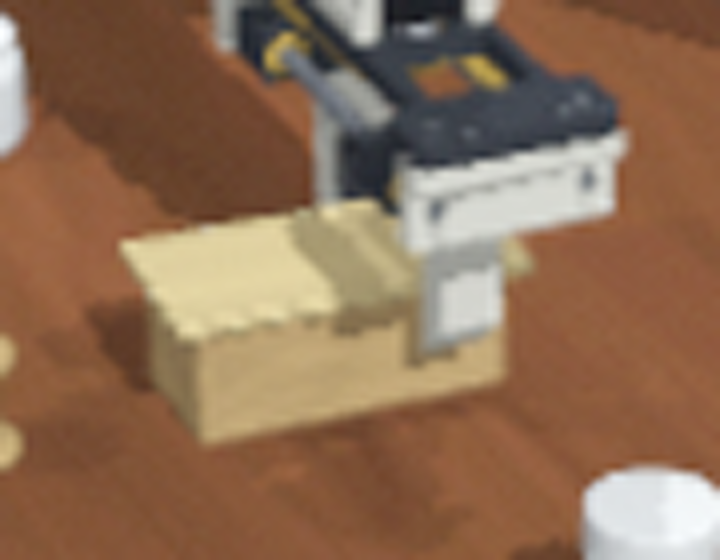

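Released and the lid rests on the box; lifting straight up and retreating towards the robot's centre.

Call:
send_rows --motion '[[[0, -0.01, 0, 0], [0, -0.03, 0, 0], [0, -0.06, 0, 0], [0, -0.1, 0, 0], [0, -0.14, 0, 0], [0, -0.17, 0.02, 0], [0, -0.17, 0.06, 0], [-0.02, -0.17, 0.1, 0]]]'

```text
time: 14.95
tool_pos: [0.5374, -0.1192, 0.2259]
tool_rot: [-1.573, 0.001, -0.044]
contact_force: [0.8, 1.3, -0.8]
opening: 0.0762
```

Call:
send_rows --motion '[[[-0.01, 0, 0.04, 0], [-0.03, 0, 0.08, 0], [-0.05, 0, 0.12, 0], [-0.06, 0, 0.16, 0], [-0.06, 0, 0.2, 0], [-0.06, 0, 0.22, 0], [-0.06, 0, 0.22, 0], [-0.06, 0, 0.22, 0]]]'

```text
time: 15.75
tool_pos: [0.4871, 0.1031, 0.226]
tool_rot: [-1.574, 0.0, -0.043]
contact_force: [1.2, -0.3, -0.7]
opening: 0.0762
```

```bash
python3 shot.py o scene,210,300,150,220,8 top,330,410,180,260,7; python3 - <<'E'
import pickle,cv2
c=pickle.load(open('top_o.pkl','rb'));cv2.imwrite('pics/o_full.png',c['frame'][:,:,::-1])
E
```

```text
15.75 [0.4871 0.1031 0.226 ] [-1.5735e+00  2.0000e-04 -4.3100e-02] [ 1.16 -0.27 -0.69] 0.07615966828656234
```

View pics/o_scene.png

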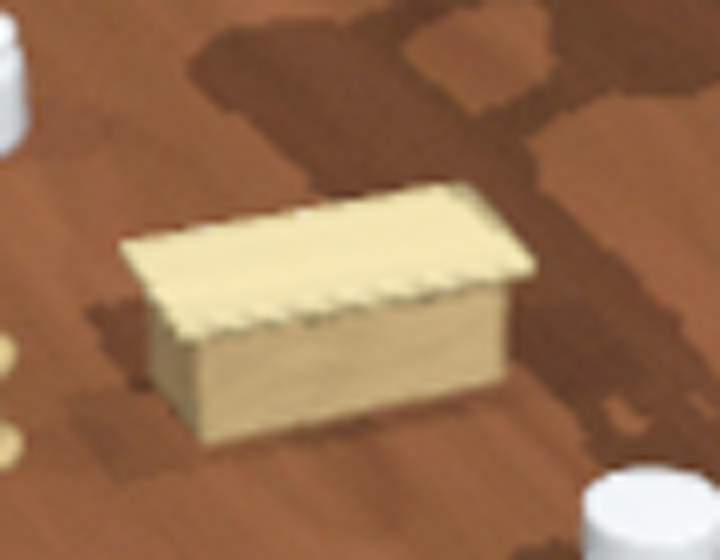

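View pics/o_top.png

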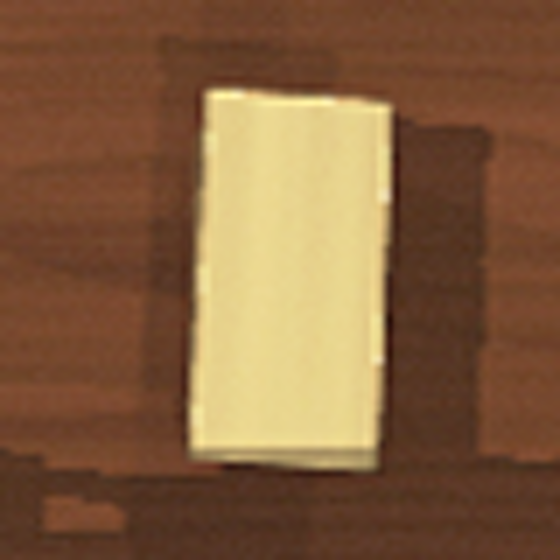

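View pics/o_full.png

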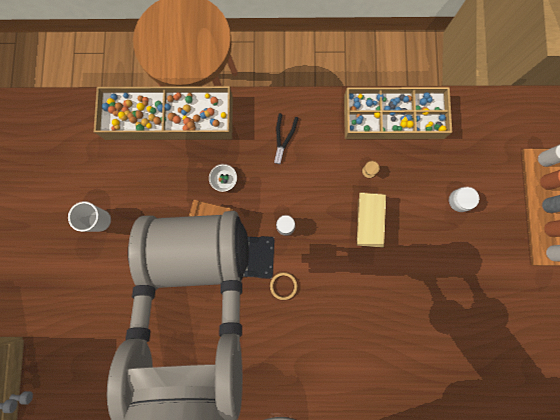

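```bash
python3 - <<'E'
from h import *
np.set_printoptions(precision=4,suppress=True)
s=load('scene_o');t=load('top_o')
for n,r,b in (('top',rect(t,crop([(207,90),(393,103),(378,468),(190,460)],7,330,180),.13,.064,.051),(.5807,-.2214,-3.0)),('scene',rect(s,crop([(187,333),(120,243),(462,184),(537,265)],8,210,150),.13,.064,.051),(.5834,-.217,-2.1))):
    d=r[0][:2]-b[:2];a=-.05
    print(n,r[0],np.degrees(r[0][2])-b[2],'box-frame offset',np.cos(a)*d[0]+np.sin(a)*d[1],-np.sin(a)*d[0]+np.cos(a)*d[1]);print(r[1])
E
```

```text
top [ 0.58   -0.2216 -0.07  ] -1.0110265141424604 box-frame offset -0.0006997351570035022 -0.00020534821359361632
[[ 0.0003 -0.0004]
 [ 0.0005  0.0008]
 [-0.0013  0.0002]
 [ 0.0005 -0.0006]]
scene [ 0.5843 -0.2152 -0.0757] -2.2389274723049177 box-frame offset 0.0007815224527607616 0.0018896597135565464
[[ 0.0017 -0.0021]
 [ 0.0008  0.0025]
 [-0.0016  0.0007]
 [-0.0008 -0.001 ]]
```

```bash
python3 -c "
from cell import hand_in; print(hand_in())"
```

```text
the job is handed in; nothing more can be done
None
```

The lid is on the bead box and covers the whole mouth. I handed the job in at about 16 s of the 51 s allowed, with the arm clear of everything.

- **Slide:** I pushed the lid along from its back end with the closed fingers until it overhung the stand's front edge by about 49 mm.
- **Pinch and lift:** I gripped it across its sides in front of the stand at 40 N and lifted it off.
- **Placing:** I hovered just above the box, corrected it about 3 mm sideways and lowered it until I felt about 4 N. I then eased the grip, opened the fingers and withdrew straight up.

**Final checks:**

| Check | Top camera | Scene camera |
|---|---|---|
| Offset from box centre | under 1 mm | about 2 mm |
| Turn relative to the box | about 1° | about 2° |

- **Disagreement:** the two cameras differ by 3–4 mm in absolute position throughout, and the scene camera's fit is the coarser one. I left the small turn alone, because re-gripping was a bigger risk than the error.
- **Other things on the table:** in the final top view the jar, spool, dish, bangle, tin, cup and pliers look unmoved. I judged this by eye and did not measure it.

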